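Fit the second beater in the hand mixer and prove it with a tug

TASK

Take the wire-cage beater out of the drying block and press its shank into the free socket of the upside-down hand mixer until it snaps in and sits fully home on the bottom, never forcing it with more than 40 N. Then, without letting it come out, tug it straight up with about 10 N (never more than 22 N) and keep that pull on for a full second to prove the catch holds; afterwards ease off and let go, leaving the beater fully home and upright. Leave the other attachments and kitchen things where they are.

Things in the scene. Friction and masses are not known exactly. Their poses are not given: they have to be found in the camera images.
- beater: The loose beater to fit: steel wire cage on a grey shank, 135 mm long, 70 g, standing shank down in one hole of the block, leaning up to 3 degrees. Origin: the shank's lower tip, z up along it. Shank: 14 mm wide with a round nose, flat shoulder at z = 16, waist 7 mm wide up to z = 36, widening to 14 mm at z = 44, 14 mm to z = 62, collar 20 mm to z = 70.
- cage (a point): Middle of the beater's cage on its axis, 107 mm above the tip, a good place to grip; turns with the beater. Four upright flat bars 8 mm wide, outer faces 20 mm from the axis on its +x, -x, +y, -y sides, from 24 mm below this point to 28 mm above it, where crossed bars close the top. Grip 40 mm wide across +x/-x or +y/-y.
- socket (a point): Centre of the mouth of the mixer's free socket, marked by a steel ring on the mixer's upward face, 115 mm above the table. Turns with the mixer: z up out of the socket, x along the mixer towards its motor end, y towards the other socket. Round hole 15 mm wide, 45 mm deep.
- bottom (a point): Centre of the floor of the free socket, 45 mm below the mouth; the beater's tip rests here when fully home. Snapped home, the beater has free play up and down, anywhere from 2.5 to 7 mm and different each time (it cannot be seen), before the jaws stop it rigidly when pulled up; they do not give way.
- catch: The free socket's catch: the steel ring round its mouth (origin at the mouth's centre, axes as the socket) with two brass sprung jaws hidden inside on the x sides. The beater's nose meets the jaws when its tip is 15 to 23 mm below the mouth; some 4 to 12 N of push spreads them till they snap into the waist. The force between catch and beater is the tug.
- mixer: Red hand mixer upside down in a wooden cradle, fixed. Origin on the table midway between its sockets, z up, x towards the motor end (reaches from x = -65 to 195, y = -65 to 65 mm; top 115 mm high). Free socket at y = -28; the one at y = +28 mm carries an identical fixed beater, 205 mm high, 40 mm across: beside it the fingers should close along the mixer's x.
- block: Pale wooden drying block, fixed, 85 x 250 x 50 mm, origin at the centre of its underside, z up, y along its length. Three holes 16 mm wide and 40 mm deep at y = -85, 0 and +85 mm, each holding one attachment: which hole holds which differs.
- dough_hook: Dough hook (bent steel rod, no cage) in the block, same shank and origin as the beater, 130 mm tall; leave it.
- blend_rod: Blending rod (straight steel rod with black disc, 36 mm wide, on top) in the block, same shank and origin as the beater, 134 mm tall; leave it.
- mug: Blue mug, 82 mm wide, 95 mm tall, origin under its centre; leave it.
- bowl: White bowl, 180 mm wide, 75 mm tall, origin under its centre; leave it.
- jar: White jar with red cap, 70 mm wide, 110 mm tall, origin under its centre; leave it.
- spatula: Spatula with a wooden handle lying on the table, origin under its middle; leave it.
Mind the look-alikes: they are no part of the job. What is shaped like the beater but green or yellow is not meant.

How it is judged:
On the way, in this order (a step that is already met when the one before it is completed fails the run):
1. the beater is pressed into the free socket until it has snapped in and bottomed: tip at least 43.7 mm below the mouth and within 4 mm of its axis, for 0.2 s (z of beater in the frame of socket below -0.0437 m and horizontal distance between beater and socket below 0.004 m), for 0.2 s.
2. the seated beater is tugged upwards against the catch with 6 to 15 N, without a break for 0.6 s (z of beater in the frame of socket between -0.0432 and -0.036 m and horizontal distance between beater and socket below 0.004 m and contact force between beater and catch between 6 and 15 N), for 0.6 s.
At the end, for the whole second after the job is handed in: the beater stands released and at rest in the free socket, tip at least 42 mm below the mouth and within 4 mm of its axis, within 0.10 rad of upright (z of beater in the frame of socket below -0.042 m and horizontal distance between beater and socket below 0.004 m and angle between beater's own z axis and vertical below 0.1 rad and linear speed of beater below 0.02 m/s and contact force between beater and the fingers below 0.2 N); the robot touches nothing.
It fails at once if the seated beater is wrenched at the catch with more than 22 N (z of beater in the frame of socket between -0.0432 and -0.036 m and contact force between beater and catch above 22 N).
It fails at once if the beater is forced against the mixer or its catch with more than 40 N (contact force between beater and mixer above 40 N).
It fails at once if another attachment or kitchen thing is moved more than 30 mm (distance of any of dough_hook, blend_rod, mug, bowl, jar, spatula from where it was at the start of the episode above 0.03 m).
It also fails if it takes over 72 s, if anything falls off the work surface, if the arm or the gripper's body presses on something with over 40 N, if the wrist force passes 120 N, or if a joint passes its speed limit or range.

ROBOT

A 6-joint arm with a two-finger parallel gripper is mounted at the origin on the work surface. World frame = base frame: x ahead of the robot, y to its left, z up, the work surface at z = 0. Lengths are in m, angles in rad, forces in N, time in s.
With the tool pointing down it reaches from about 0.25 to 0.725 m from the base axis. Payload 4 kg.
Tool frame: the origin (TCP) lies on the centre line of the jaws, within the pads' length; the fingertips stand 17 mm ahead of it and the grasp point (between the pads) lies 2 mm behind it; z points along the fingers, y is the line along which they close (so a half turn about z gives the same grasp; the last joint's range is limited). The gripper opens to 85 mm and grips with 20 to 120 N. Pads are 22 mm wide; open, the fingers measure 114 mm over their backs; the gripper's body (76 mm by 85 mm) begins 54 mm behind the grasp point. The pads swing forward as they close: fully open they stand 13 mm farther back than shut.
Start: joints at [1.118, 0.241, 0.005, 1.335, 0, 1.571], TCP at [0.219, 0.45, 0.225] pointing down, gripper open.
Joint ranges: [-2.72, 2.72], [-1.05, 1.87], [-1.09, 1.28], [-1.99, 2.15], [-1.42, 1.44], [-3.14, 3.14]. Speed limits (rad/s): [2.79, 2.79, 3.14, 3.14, 3.14, 3.14].

INTERFACE

Orientations are given as a unit quaternion [x, y, z, w].
In Python, from workcell import get_obs, imaging, order gives the robot as it stands.
- The arm moves only by the tool apply_moves, never from a script. Its argument "targets" is a list that holds one entry, the list of rows, each a list of 5 numbers: the shift along the world's x, y, z in units of 40 mm (1.0 is 40 mm), then the turn about the world's z in degrees, then the gripper command: -1 is shut, 1 is fully open, values between are in proportion. In form: [[[dx, dy, dz, turn, fingers], ...]]. A call has 1 to 8 rows; each row shifts and turns the commanded pose from where the row before left it; what a row does not reach is not made up. A row lasts 1/12 s, in which the tool goes at most 41.7 mm and 7.16 degrees, less where a joint would pass 70% of its speed; a pose out of reach is approached as far as the arm can. A call is refused whole if a number of a shift passes 1 or a number of a turn 7.16, either way. A call with a gripper value outside its range is refused whole. The fingers move at their own pace and stop on an object; the grip force is fixed at half the most. Time passes only in rows, so rows that do not move let the fingers close. It gives the time, the measured TCP pose, the force, the opening and the grip force at its end, in the units of the state.
- get_obs(): the state, without advancing time (a new reading comes with each control period).
- imaging.camera(name): name is "scene" or "top"; returns (picture, depth): 480x640x3 uint8, blue, green, red; 480x640 float32, m along the optical axis (not along the pixel's ray), 0 where there is no reading.
- imaging.get_calibration(name): a dict with "camera_matrix" (3x3 intrinsics, pixels), "k1" (the pictures are not rectified: a ray, as slopes to the right and down, at radius r is drawn at 1 + k1 r^2 times it, then the intrinsics apply), "eye" and "rotation" of the camera in the world. Camera axes: x right, y down, z forward; pixel columns grow to the right and rows downward; lengths in m; the calibration is good to about 2 mm. A picture is of the moment at which its call begins. get_calibration takes no time and is no camera call.
- order.job_done(): hands the job in; it is judged then, once.
The state is a dict: "clock": time; "joint_pos": joint angles; "joint_vel": joint speeds; "tau": joint torques, N m; "eef_pos": TCP position; "tool_rot": TCP orientation; "ft_force": force on the tool from outside, world axes, zero at the start; "ft_torque": the same for the moment, N m; "grip_width": finger opening in m; "grasp_force": force on a finger pad.
Only numpy, scipy, OpenCV 4.12 (cv2) and the standard library are available. Lean on these libraries where they do the work, as an engineer would, in place of code of your own. Each camera call takes 0.05 s, during which the arm holds its last target. There are 200 camera calls.

## Working session

There is one attempt and no reset: what is moved stays moved. The work goes in short steps, Python scripts to look and compute and a tool call to move; the robot and the scene stay as the last step left them, time stands still between calls to the robot, and variables do not carry over. Pictures are saved under pics/ and viewed, at most 10 in all, crops included, and the job is handed in when it is done.

Besides the shell and the picture viewer there is one more tool, called after "Call:" in YAML: its name, and indented under it one key for each argument. apply_moves: Moves the arm, as the interface text tells. Its arguments: {"type":"object","properties":{"targets":{"type":"array","items":{"type":"array","items":{"type":"array","items":{"type":"number"}}}}},"required":["targets"]}

```bash
mkdir -p pics; ls; cat > h.py <<'E'
import numpy as np, cv2
from workcell import get_obs, imaging, order
def shot(n):
    return imaging.camera(n)+(imaging.get_calibration(n),)
def cloud(depth,c):
    K=np.array(c["camera_matrix"]);v,u=np.indices(depth.shape)
    pts=np.stack([u,v],-1).reshape(-1,1,2).astype(float)
    p=cv2.undistortPoints(pts,K,np.array([c["k1"],0,0,0],float)).reshape(480,640,2)
    P=np.dstack([p*depth[...,None],depth])
    return P@np.array(c["rotation"]).T+np.array(c["eye"])
def pix(pt,c):
    R=np.array(c["rotation"]);q=(np.array(pt)-np.array(c["eye"]))@R
    rv=np.zeros(3)
    return cv2.projectPoints(q.reshape(1,3),rv,rv,np.array(c["camera_matrix"]),np.array([c["k1"],0,0,0],float))[0].ravel()
E
python3 - <<'E'
from h import *
for n in("scene","top"):
    p,d,c=shot(n);cv2.imwrite(f"pics/{n}0.png",p);np.save(n+"0.npy",cloud(d,c));print(c)
    print((d==0).mean())
print(get_obs())
E
```

```text
picsTraceback (most recent call last):
  File "<stdin>", line 3, in <module>
  File "h.py", line 10, in cloud
    return P@np.array(c["rotation"]).T+np.array(c["eye"])
           ~^~~~~~~~~~~~~~~~~~~~~~~~~~
ValueError: matmul: Input operand 1 has a mismatch in its core dimension 0, with gufunc signature (n?,k),(k,m?)->(n?,m?) (size 4 is different from 3)
```

View pics/scene0.png

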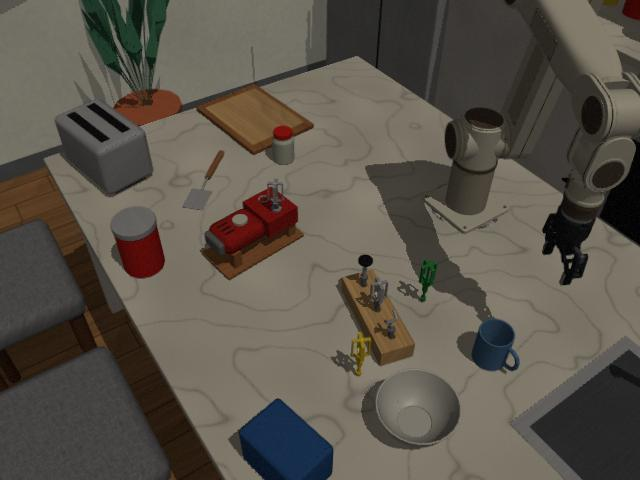

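The scene view shows the mixer at about (255,222) and the block at (377,315). The block holds the blend rod (365,265), the caged beater (379,293) and probably the dough hook (391,325). There are green (427,280) and yellow (361,352) look-alikes. The calibration rotation is a quaternion, so I'm fixing the helper.

```bash
sed -i 's/np.array(c\["rotation"\])/Rotation.from_quat(c["rotation"]).as_matrix()/; 1a from scipy.spatial.transform import Rotation' h.py
python3 - <<'E'
from h import *
for n in("scene","top"):
    p,d,c=shot(n);cv2.imwrite(f"pics/{n}0.png",p);np.save(n+"0.npy",cloud(d,c));print(c)
    print((d==0).mean())
s=np.load("scene0.npy");print(s[240,380],s[293,379],s[222,240])
print(get_obs())
E
```

```text
{'camera_matrix': array([[605.93724683,   0.        , 323.73036599],
       [  0.        , 605.93724683, 236.48504391],
       [  0.        ,   0.        ,   1.        ]]), 'k1': -0.07851090626088625, 'eye': array([1.14628617, 0.89798025, 1.18685044]), 'rotation': array([ 0.2688916 ,  0.87902346, -0.37440611, -0.12179957])}
0.004104817708333333
{'camera_matrix': array([[575.36824358,   0.        , 319.81321722],
       [  0.        , 575.36824358, 243.96562149],
       [  0.        ,   0.        ,   1.        ]]), 'k1': -0.059534733488387434, 'eye': array([ 0.20069161, -0.02503932,  1.74913281]), 'rotation': array([-0.7021783 ,  0.70724733, -0.0547279 ,  0.06125121])}
0.003909505208333333
[ 0.31092927 -0.017475    0.00543626] [0.49733351 0.20306467 0.10865753] [ 0.65646868 -0.18245786  0.1223929 ]
{'clock': 0.15, 'joint_pos': array([ 1.11800938e+00,  2.41247287e-01,  4.05987914e-03,  1.33522089e+00,
       -2.73274359e-05,  1.57079048e+00]), 'joint_vel': array([ 2.54189647e-04, -3.00798293e-03,  2.04113220e-03, -4.41933421e-05,
        1.68550564e-03, -1.74855433e-03]), 'tau': array([-1.83136140e-04, -3.72635400e+01,  2.52638537e+01,  1.23923627e-02,
       -3.34306696e-05,  9.83854875e-06]), 'eef_pos': array([0.21853198, 0.4491756 , 0.22422381]), 'tool_rot': array([ 2.24461564e-01,  9.74482610e-01, -7.88485667e-04, -1.67602515e-04]), 'ft_force': array([-0.28520344,  0.53318706,  0.45985962]), 'ft_torque': array([-0.03714306,  0.00836778, -0.00125634]), 'grasp_force': 0.0, 'grip_width': 0.08534896061103639}
```

View pics/top0.png

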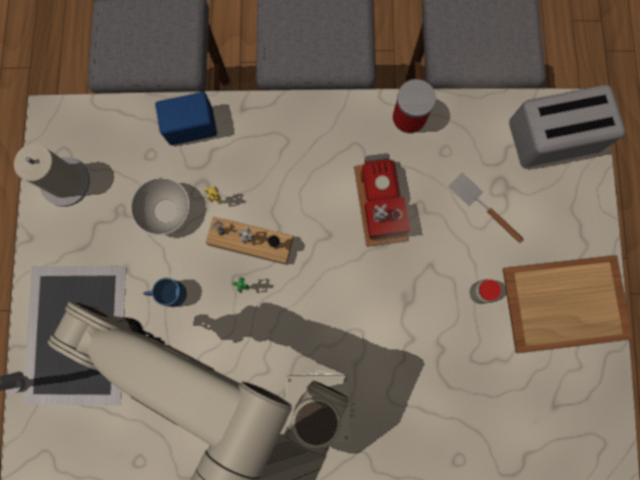

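Top view: the block's attachments are at (225,229), (248,236) and (273,242). The mixer has its fixed beater at (380,213) and the free socket ring at about (397,214). The motor end points up in the picture (+x).
Beater candidates in the scene view: steel cage in the block (379,293), green look-alike (427,280), yellow look-alike (361,352), blend rod (365,265), hook (391,325), and the fixed beater on the mixer (275,193). I choose the steel cage in the block's middle hole and check it in a close crop.

```bash
python3 - <<'E'
from h import *
a=cv2.imread("pics/scene0.png");b=cv2.imread("pics/top0.png")
def cr(i,x,y,w,h,f): return cv2.resize(i[y:y+h,x:x+w],(400,300),interpolation=cv2.INTER_CUBIC)
m=np.vstack([np.hstack([cr(a,330,240,120,90,0),cr(a,215,165,120,90,0)]),np.hstack([cr(b,200,205,100,75,0),cr(b,350,180,80,60,0)])])
cv2.imwrite("pics/m0.png",m)
E
```

```text
(no output)
```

View pics/m0.png

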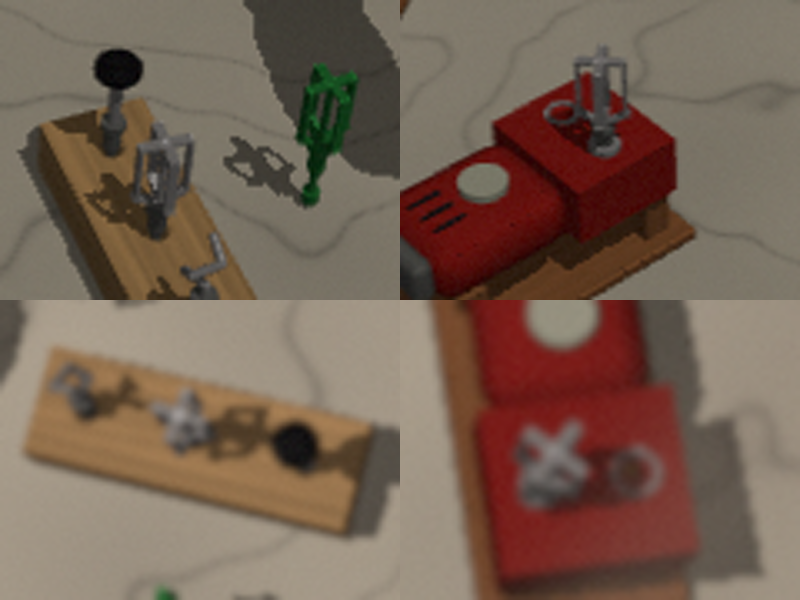

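The crop confirms the steel cage in the middle hole; the free socket ring is at top (397,214) and scene (264,199). Next I measure positions.

```bash
cat >> h.py <<'E'
def ray(px,c,z):
    K=np.array(c["camera_matrix"])
    q=cv2.undistortPoints(np.array([[px]],float),K,np.array([c["k1"],0,0,0],float)).ravel()
    d=Rotation.from_quat(c["rotation"]).as_matrix()@np.array([*q,1]);e=np.array(c["eye"])
    return e+d*(z-e[2])/d[2]
E
python3 - <<'E'
from h import *
cs,ct=[imaging.get_calibration(n) for n in("scene","top")]
print("socket",ray((263.6,198.6),cs,.115),ray((397,214.4),ct,.115))
print("cage top",ray((245.7,235),ct,.145),"scene",ray((379,279),cs,.145))
S=np.load("scene0.npy").reshape(-1,3);T=np.load("top0.npy").reshape(-1,3)
a=cv2.imread("pics/scene0.png").reshape(-1,3);b=cv2.imread("pics/top0.png").reshape(-1,3)
def hue(im): return cv2.cvtColor(im.reshape(-1,1,3),cv2.COLOR_BGR2HSV).reshape(-1,3).astype(int)
for n,P,im in(("s",S,a),("t",T,b)):
    h=hue(im)
    red=((h[:,0]<8)|(h[:,0]>172))&(h[:,1]>150)&(abs(P[:,2]-.115)<.007)&(np.hypot(P[:,0]-.62,P[:,1]+.2)<.2)
    r=cv2.minAreaRect(P[red][:,:2].astype(np.float32)*1000);print(n,"mixer top",red.sum(),r,cv2.boxPoints(r).round().tolist())
    w=(h[:,0]>8)&(h[:,0]<25)&(h[:,1]>70)&(abs(P[:,2]-.05)<.006)&(np.hypot(P[:,0]-.48,P[:,1]-.2)<.16)
    print(n,"block",w.sum(),cv2.minAreaRect(P[w][:,:2].astype(np.float32)*1000))
    for nm,c0,z0,z1 in(("beater",ray((245.7,235),ct,.14),.085,.16),("fixed",ray((380,213),ct,.2),.145,.22)):
        k=(P[:,2]>z0)&(P[:,2]<z1)&(np.hypot(P[:,0]-c0[0],P[:,1]-c0[1])<.035)
        q=P[k]; m=(q[:,:2].min(0)+q[:,:2].max(0))/2
        d=q[:,:2]-m;t=np.arctan2(d[:,1],d[:,0]);rr=np.hypot(*d.T);o=(rr>.012)&(rr<.026)
        print(n,nm,k.sum(),m,q[:,2].max(),"psi",np.degrees(np.angle(np.exp(4j*t[o]).mean()))/4,abs(np.exp(4j*t[o]).mean()))
E
```

```text
socket [ 0.55334855 -0.23824522  0.115     ] [ 0.55673696 -0.23544932  0.115     ]
cage top [0.49404413 0.19927209 0.145     ] scene [0.49258638 0.19249498 0.145     ]
s mixer top 1633 ((614.2923583984375, -200.67776489257812), (227.7912139892578, 124.23594665527344), 5.871159076690674) [[495.0, -151.0], [507.0, -274.0], [734.0, -251.0], [721.0, -127.0]]
s block 2316 ((499.9120788574219, 202.64654541015625), (257.3846130371094, 89.05705261230469), 75.64596557617188)
s beater 338 [0.50023249 0.2021858 ] 0.15055207764693557 psi -18.758423681909278 0.7794292433537491
s fixed 234 [ 0.54880284 -0.17902057] 0.21146008404218852 psi -38.25525436867154 0.7436094564491136
t mixer top 1479 ((612.628173828125, -197.74346923828125), (221.36532592773438, 113.17345428466797), 6.646934986114502) [[496.0, -154.0], [509.0, -267.0], [729.0, -241.0], [716.0, -129.0]]
t block 1602 ((500.0810241699219, 203.85543823242188), (249.14041137695312, 85.9630355834961), 75.73064422607422)
t beater 140 [0.49979266 0.20426958] 0.15860275037109894 psi -18.157660336439378 0.8056999911349112
t fixed 139 [ 0.54856554 -0.17795153] 0.21538578757331717 psi -39.10229065470178 0.8162608228665907
```

Call:
apply_moves:
  targets:
    - [[0.585,-0.51,0,-6.88,1],[0.585,-0.51,0,-6.88,1],[0.585,-0.51,0,-6.88,1],[0.585,-0.51,0,-6.88,1],[0.585,-0.51,0,-6.88,1],[0.585,-0.51,0,-6.88,1],[0.585,-0.51,0,-6.88,1],[0.585,-0.51,0,-6.88,1]]

```text
clock: 0.82
eef_pos: [0.4067, 0.2851, 0.2247]
tool_rot: [0.652, 0.759, -0.0, -0.0]
ft_force: [0.2, -0.1, 0.1]
grip_width: 0.0857
grasp_force: 0.0
```

Call:
apply_moves:
  targets:
    - [[0.585,-0.51,0,-6.88,1],[0.585,-0.51,0,-6.88,1],[0.585,-0.51,0,-6.88,1],[0.585,-0.51,0,-6.88,1],[0,0,0,0,1],[0,0,0,0,1]]

```text
clock: 1.32
eef_pos: [0.5001, 0.2035, 0.2241]
tool_rot: [0.812, 0.583, -0.001, -0.0]
ft_force: [-0.7, -0.0, 0.3]
grip_width: 0.0855
grasp_force: 0.0
```

```bash
python3 - <<'E'
from h import *
o=get_obs();print(o["eef_pos"],Rotation.from_quat(o["tool_rot"]).as_matrix().round(3),o["joint_pos"],o["ft_force"])
p,d,c=shot("scene");P=cloud(d,c)
x,y=330,190
i=p[y:y+165,x:x+130]
cv2.imwrite("pics/s1.png",cv2.resize(i,None,fx=3.5,fy=3.5,interpolation=cv2.INTER_CUBIC))
print(pix(o["eef_pos"],c))
q=P.reshape(-1,3);k=(np.hypot(q[:,0]-.5,q[:,1]-.203)<.032)
for z0,z1 in((.055,.075),(.085,.105),(.105,.125),(.125,.142),(.14,.15)):
    r=q[k&(q[:,2]>z0)&(q[:,2]<z1)];print(z0,len(r),(r[:,:2].min(0)+r[:,:2].max(0))/2,np.ptp(r[:,:2],axis=0))
E
```

```text
[0.5001436  0.20354402 0.2241295 ] [[ 0.319  0.948 -0.001]
 [ 0.948 -0.319 -0.   ]
 [-0.001 -0.001 -1.   ]] [3.86342493e-01 3.21746844e-01 1.13073129e-01 1.36354259e+00
 2.77076753e-04 2.28231944e+00] [-0.68359389 -0.01514707  0.31309943]
[382.10583271 259.41059387]
0.055 42 [0.50049735 0.20247932] [0.04849378 0.05988709]
0.085 104 [0.50002737 0.20139237] [0.04070701 0.04372607]
0.105 78 [0.50117224 0.20225718] [0.03918884 0.04112597]
0.125 61 [0.50069469 0.20287303] [0.03913949 0.04300917]
0.14 101 [0.50025948 0.20107103] [0.04000992 0.03851388]
```

View pics/s1.png

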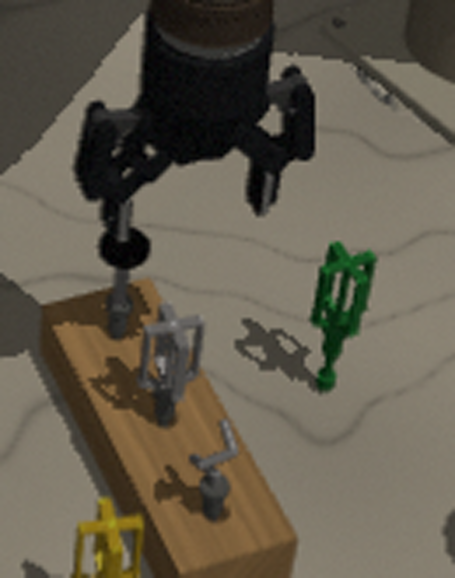

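The view shows the gripper over the block with fingers closing across it, the steel cage at about (378,293), and the neighbours clear. Descending.

Call:
apply_moves:
  targets:
    - [[0,0,-0.68,0,1],[0,0,-0.68,0,1],[0,0,-0.68,0,1],[0,-0.02,-0.68,0,1],[0,0,0,0,1],[0,0,0,0,1]]

```text
clock: 1.87
eef_pos: [0.4973, 0.2044, 0.1151]
tool_rot: [0.811, 0.585, -0.002, -0.001]
ft_force: [-0.5, -0.1, 0.1]
grip_width: 0.0857
grasp_force: 0.0
```

Call:
apply_moves:
  targets:
    - [[0,0,0,0,-1],[0,0,0,0,-1],[0,0,0,0,-1],[0,0,0,0,-1],[0,0,0,0,-1],[0,0,0,0,-1],[0,0,0,0,-1],[0,0,0,0,-1]]

```text
clock: 2.53
eef_pos: [0.5006, 0.2045, 0.1179]
tool_rot: [0.812, 0.584, 0.002, 0.0]
ft_force: [-0.9, -0.1, 5.8]
grip_width: 0.0384
grasp_force: 59.6
```

Call:
apply_moves:
  targets:
    - [[0,0,0.3,0,-1],[0,0,0.5,0,-1],[0,0,0.7,0,-1],[0,0,0.9,0,-1],[0,0,0.9,0,-1],[0,0,0.9,0,-1],[0,0,0.9,0,-1],[0,0,0,0,-1]]

```text
clock: 3.2
eef_pos: [0.5021, 0.2049, 0.3284]
tool_rot: [0.812, 0.584, 0.007, 0.002]
ft_force: [0.6, 0.3, 0.5]
grip_width: 0.0382
grasp_force: 61.0
```

```bash
python3 - <<'E'
from h import *
o=get_obs();print(o["eef_pos"],o["grip_width"],o["grasp_force"],o["ft_force"])
p,d,c=shot("scene")
u,v=map(int,pix(o["eef_pos"]-[0,0,.05],c));print(u,v)
cv2.imwrite("pics/s2.png",cv2.resize(p[v-60:v+60,u-50:u+50],None,fx=5,fy=5,interpolation=cv2.INTER_CUBIC))
E
```

```text
[0.50211228 0.20489818 0.3284352 ] 0.03817877304001315 61.042020320892334 [0.61048804 0.31196129 0.54182638]
383 242
```

View pics/s2.png

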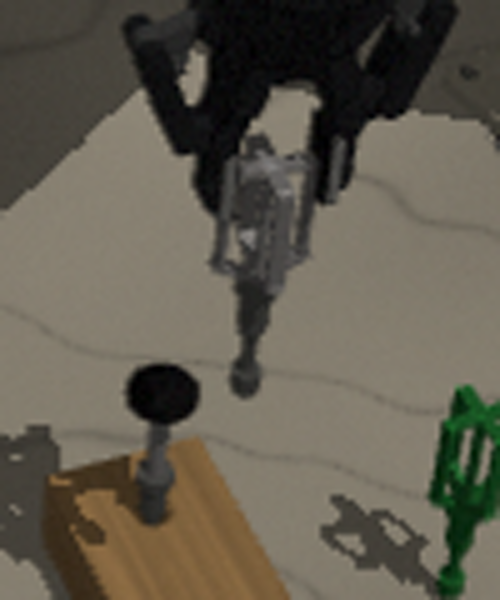

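Held firmly. The beater hangs roughly straight, with its tip at about (382,259) in the scene picture. Next I carry it high over the socket.

Call:
apply_moves:
  targets:
    - [[0.095,-0.4,0.06,1.77,-1],[0.095,-0.8,0.06,1.77,-1],[0.095,-0.8,0.06,1.77,-1],[0.095,-0.8,0.06,1.77,-1],[0.095,-0.8,0.06,1.77,-1],[0.095,-0.8,0,1.77,-1],[0.095,-0.8,0,1.77,-1],[0.095,-0.8,0,1.77,-1]]

```text
clock: 3.92
eef_pos: [0.5293, -0.0376, 0.3306]
tool_rot: [0.733, 0.68, -0.001, -0.001]
ft_force: [0.8, -0.1, -0.4]
grip_width: 0.0379
grasp_force: 61.0
```

Call:
apply_moves:
  targets:
    - [[0.095,-0.8,0,1.77,-1],[0.095,-0.8,0,1.77,-1],[0.095,-0.8,0,1.77,-1],[0.095,-0.8,0,1.77,-1],[0.095,-0.8,0,1.77,-1],[0.095,-0.8,0,1.77,-1],[0,-0.24,0,0,-1],[0,0,0,0,-1]]

```text
clock: 4.58
eef_pos: [0.5519, -0.2402, 0.3296]
tool_rot: [0.669, 0.743, -0.001, -0.002]
ft_force: [0.3, -0.2, -0.8]
grip_width: 0.0384
grasp_force: 61.0
```

Call:
apply_moves:
  targets:
    - [[0,0,0,0,-1],[0,0,0,0,-1],[0,0,0,0,-1]]

```text
clock: 4.83
eef_pos: [0.5527, -0.2359, 0.3322]
tool_rot: [0.667, 0.745, 0.0, -0.0]
ft_force: [0.4, 0.7, 0.0]
grip_width: 0.0385
grasp_force: 61.0
```

```bash
cat > look.py <<'E'
from h import *
import sys
o=get_obs();e=o["eef_pos"];print(e,Rotation.from_quat(o["tool_rot"]).as_matrix().round(3)[:,1:],o["ft_force"],o["grip_width"],o["clock"])
for n in("scene","top"):
    p,d,c=shot(n);P=cloud(d,c);np.save(n+"1.npy",P);cv2.imwrite(f"{n}1.png",p)
    q=P.reshape(-1,3);k=np.hypot(*(q[:,:2]-e[:2]).T)<.04
    for z in (-.115,-.105,-.095,-.08,-.07,-.06,-.05,-.04,-.03,-.02):
        r=q[k&(abs(q[:,2]-e[2]-z)<.006)]
        if len(r): print(n,z,len(r),((r.min(0)+r.max(0))/2-e).round(4),r.min(0).round(4))
p=cv2.imread("scene1.png");c=imaging.get_calibration("scene")
u,v=map(int,pix(e-[0,0,.12],c));print(u-50,v-70)
cv2.imwrite(sys.argv[1],cv2.resize(p[v-70:v+50,u-50:u+50],None,fx=5,fy=5,interpolation=cv2.INTER_CUBIC))
E
python3 look.py pics/s3.png
```

```text
[ 0.55274778 -0.23594905  0.33220611] [[ 0.994 -0.   ]
 [ 0.111  0.001]
 [-0.    -1.   ]] [0.35336159 0.66193318 0.02600582] 0.03845363205936036 4.8333
scene -0.105 5 [ 0.0006 -0.0002 -0.103 ] [ 0.5488 -0.238   0.2256]
scene -0.095 21 [-0.001  -0.0025 -0.0947] [ 0.5433 -0.2453  0.232 ]
scene -0.08 11 [-0.0004  0.0003 -0.0802] [ 0.5496 -0.2397  0.2464]
scene -0.07 9 [ 0.0004  0.0012 -0.0699] [ 0.5484 -0.2391  0.2573]
scene -0.06 21 [ 0.0002 -0.0007 -0.06  ] [ 0.546  -0.243   0.2672]
scene -0.05 17 [ 0.0024  0.002  -0.0505] [ 0.5499 -0.2374  0.2766]
scene -0.04 25 [ 0.0018 -0.0003 -0.0399] [ 0.5464 -0.2451  0.2864]
scene -0.03 47 [ 0.0066 -0.0032 -0.0299] [ 0.5457 -0.259   0.2964]
scene -0.02 55 [ 0.0004 -0.0023 -0.0202] [ 0.5308 -0.259   0.3062]
212 100
```

View pics/s3.png

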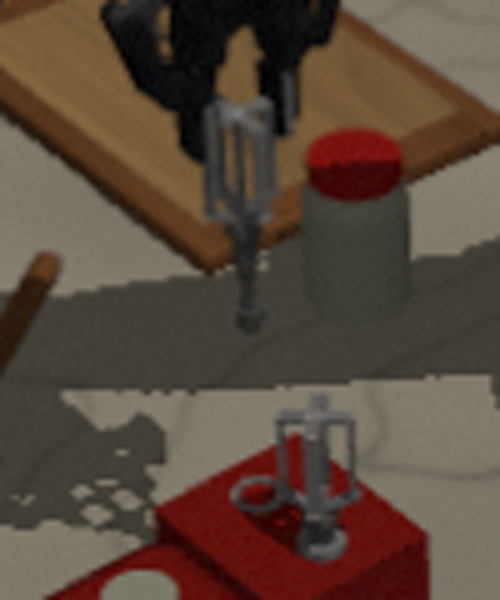

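The scene crop shows the held beater upright with its nose at about (262,164), the free ring at (263,198), and the fixed beater to its right. Next I refine the nose axis and the ring centre.

```bash
cat > axis.py <<'E'
from h import *
o=get_obs();e=o["eef_pos"]
c=imaging.get_calibration("scene");P=np.load("scene1.npy")
eye=np.array(c["eye"])
k=(np.hypot(P[...,0]-e[0],P[...,1]-e[1])<.02)&(P[...,2]<e[2]-.045)&(P[...,2]>e[2]-.115)
for v in np.unique(np.where(k)[0]):
    us=np.where(k[v])[0]
    m=P[v,us].mean(0); u=(us.min()+us.max())/2
    z=np.median(P[v,us,2])
    r=ray((u,v),c,z);rr=eye-r;
    # project: lateral only
    h=rr[:2]/np.linalg.norm(rr[:2]);lat=np.array([-h[1],h[0]])
    print(v,len(us),round(z-e[2],4),"lat mm",round(1000*lat@(r[:2]-e[:2]),1),"along mm",round(1000*h@(m[:2]-e[:2]),1))
print("h",h,"lat",lat)
for n,(u,v) in(("scene",(263.5,198.5)),("top",(397,214.4))):
    p=cv2.imread(f"pics/{n}0.png");c=imaging.get_calibration(n)
    h=cv2.cvtColor(p,cv2.COLOR_BGR2HSV)
    w=10;u0,v0=int(u)-w,int(v)-w
    s=h[v0:v0+2*w+1,u0:u0+2*w+1]
    print(n,u0,v0);print("\n".join("".join("#" if (a[1]<100 and a[2]>90) else "." for a in row) for row in s))
E
python3 axis.py
```

```text
148 4 -0.0464 lat mm -0.1 along mm 1.8
149 5 -0.0474 lat mm -1.6 along mm 4.5
150 6 -0.0529 lat mm -0.5 along mm 1.0
151 6 -0.0575 lat mm -0.7 along mm -0.2
152 6 -0.0588 lat mm -0.8 along mm 0.7
153 4 -0.063 lat mm -1.0 along mm 1.1
154 4 -0.0637 lat mm -1.2 along mm 2.6
155 2 -0.0679 lat mm -1.4 along mm 2.3
156 3 -0.073 lat mm -0.3 along mm -1.0
157 3 -0.0753 lat mm -0.5 along mm 1.2
158 3 -0.0787 lat mm -0.6 along mm -0.1
159 3 -0.0835 lat mm -0.8 along mm -0.9
160 5 -0.0867 lat mm -1.0 along mm -3.1
161 5 -0.0897 lat mm -1.2 along mm -2.1
162 5 -0.0901 lat mm -1.4 along mm 1.4
163 5 -0.0922 lat mm -1.5 along mm 3.7
164 4 -0.0967 lat mm -0.4 along mm 2.5
165 4 -0.1001 lat mm -0.6 along mm 1.2
166 2 -0.105 lat mm -0.8 along mm -0.0
h [0.46304407 0.88633526] lat [-0.88633526  0.46304407]
scene 253 188
##############.......
#############........
###########..........
#########............
#######..............
#####................
###..................
#........####........
.......###...........
......#..............
.....##..............
.....#.............#.
.....................
.....................
.....................
.....................
.....................
.....................
.....................
.....................
.....................
top 387 204
...................##
...................##
...................##
...................##
....................#
..........##........#
.........####.......#
...........###......#
............###.....#
#............###.....
#............###.....
.............###.....
............###......
...........####......
...........###.......
..........#..........
.....................
.....................
.....................
.....................
.....................
```

Call:
apply_moves:
  targets:
    - [[0.05,0.035,-0.5,0,-1],[0,0,-0.6,0,-1],[0,0,-0.6,0,-1],[0,0,-0.5,0,-1],[0,0,-0.3,0,-1],[0,0,0,0,-1],[0,0,0,0,-1],[0,0,0,0,-1]]

```text
clock: 5.6
eef_pos: [0.5555, -0.2359, 0.2336]
tool_rot: [0.667, 0.745, 0.0, 0.001]
ft_force: [0.7, -0.4, -1.2]
grip_width: 0.0385
grasp_force: 60.9
```

```bash
sed -i 's/v-70:v+50,u-50:u+50\],None,fx=5,fy=5/v-60:v+30,u-45:u+45],None,fx=6,fy=6/; s/print(u-50,v-70)/print(u-45,v-60)/' look.py
python3 look.py pics/s4.png | grep -v "^top"; python3 axis.py | grep lat
```

```text
[ 0.55545333 -0.23589786  0.23358035] [[ 0.994  0.002]
 [ 0.11  -0.001]
 [ 0.002 -1.   ]] [ 0.69538904 -0.39571548 -1.24064626] 0.03850068883441173 5.6
scene -0.115 276 [ 0.0026  0.0038 -0.1154] [ 0.5212 -0.2678  0.1126]
scene -0.105 11 [ 0.0026  0.0065 -0.1048] [ 0.5471 -0.2473  0.1229]
scene -0.095 21 [ 0.0002 -0.0056 -0.0951] [ 0.5488 -0.253   0.1326]
scene -0.08 11 [ 0.001  -0.002  -0.0798] [ 0.5521 -0.2427  0.1492]
scene -0.07 7 [ 0.0002 -0.0003 -0.0704] [ 0.5521 -0.2389  0.1583]
scene -0.06 14 [ 0.0014  0.0011 -0.0598] [ 0.5502 -0.2398  0.1681]
scene -0.05 22 [ 0.0006  0.     -0.05  ] [ 0.5485 -0.2425  0.1776]
scene -0.04 25 [ 0.0008 -0.0059 -0.0398] [ 0.5466 -0.2583  0.1882]
scene -0.03 48 [-0.0018 -0.0036 -0.0301] [ 0.5332 -0.2583  0.1976]
scene -0.02 46 [ 0.0014 -0.0019 -0.0198] [ 0.5361 -0.2588  0.2081]
218 139
179 5 -0.0473 lat mm -0.7 along mm -0.2
180 6 -0.0508 lat mm -0.9 along mm 1.1
181 6 -0.0534 lat mm -1.1 along mm 2.5
182 5 -0.0563 lat mm 0.0 along mm 4.4
183 5 -0.0588 lat mm -0.2 along mm 3.2
184 4 -0.0613 lat mm -1.7 along mm 4.1
185 3 -0.068 lat mm -0.6 along mm 1.3
186 3 -0.0756 lat mm -0.7 along mm -2.0
187 3 -0.0764 lat mm -0.9 along mm -1.0
188 3 -0.0812 lat mm -1.1 along mm -2.3
189 3 -0.0804 lat mm -1.3 along mm 1.4
190 5 -0.0916 lat mm -1.5 along mm -6.0
191 5 -0.0896 lat mm -1.7 along mm 0.1
192 5 -0.0913 lat mm -1.9 along mm 0.9
193 6 -0.0932 lat mm -0.8 along mm 0.4
194 4 -0.0996 lat mm -1.0 along mm 0.8
195 6 -0.1028 lat mm -2.5 along mm -2.0
196 5 -0.114 lat mm 1.4 along mm -7.6
197 4 -0.114 lat mm 2.5 along mm -2.8
198 3 -0.1142 lat mm -8.5 along mm -0.4
199 1 -0.1108 lat mm -11.5 along mm 7.1
200 1 -0.1115 lat mm -14.4 along mm 10.2
201 6 -0.1143 lat mm -2.3 along mm 12.8
h [0.4602339 0.8877977] lat [-0.8877977  0.4602339]
```

View pics/s4.png

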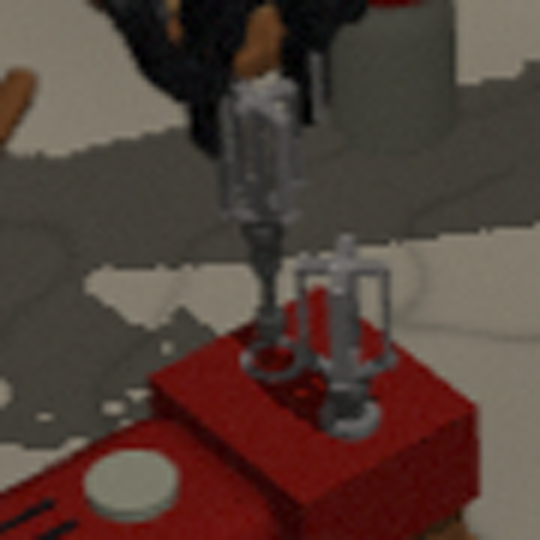

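The nose at (262.6,194) sits just above the ring at (262.9,199). The two agree laterally, and the beater needs about 2.5 mm more in +y. Correcting, then creeping down.

Call:
apply_moves:
  targets:
    - [[0,0.06,0,0,-1],[0,0,-0.05,0,-1],[0,0,-0.05,0,-1],[0,0,-0.05,0,-1],[0,0,-0.05,0,-1],[0,0,-0.05,0,-1],[0,0,0,0,-1],[0,0,0,0,-1]]

```text
clock: 6.37
eef_pos: [0.5546, -0.2338, 0.2218]
tool_rot: [0.667, 0.745, -0.0, -0.0]
ft_force: [0.5, -0.0, -1.7]
grip_width: 0.0385
grasp_force: 60.9
```

Call:
apply_moves:
  targets:
    - [[0,0,-0.05,0,-1],[0,0,0,0,-1]]

```text
clock: 6.53
eef_pos: [0.5549, -0.2338, 0.2199]
tool_rot: [0.667, 0.745, 0.0, 0.0]
ft_force: [0.5, 1.5, -1.4]
grip_width: 0.0382
grasp_force: 61.0
```

Call:
apply_moves:
  targets:
    - [[0,0,-0.05,0,-1],[0,0,0,0,-1]]

```text
clock: 6.7
eef_pos: [0.5553, -0.2337, 0.218]
tool_rot: [0.667, 0.745, 0.0, 0.0]
ft_force: [1.9, 0.6, -1.7]
grip_width: 0.0383
grasp_force: 60.9
```

Call:
apply_moves:
  targets:
    - [[0,0,-0.05,0,-1],[0,0,0,0,-1]]

```text
clock: 6.87
eef_pos: [0.5555, -0.2337, 0.2162]
tool_rot: [0.667, 0.745, 0.001, 0.001]
ft_force: [3.1, 0.2, -1.3]
grip_width: 0.0386
grasp_force: 60.9
```

Call:
apply_moves:
  targets:
    - [[0.02,0,-0.05,0,-1],[0,0,0,0,-1]]

```text
clock: 7.03
eef_pos: [0.5558, -0.2337, 0.2139]
tool_rot: [0.667, 0.745, 0.0, 0.0]
ft_force: [1.5, -0.7, -0.1]
grip_width: 0.0382
grasp_force: 61.0
```

Call:
apply_moves:
  targets:
    - [[0.02,0,-0.05,0,-1],[0,0,0,0,-1]]

```text
clock: 7.2
eef_pos: [0.5561, -0.2337, 0.2115]
tool_rot: [0.667, 0.745, -0.0, -0.0]
ft_force: [1.3, -0.0, -1.7]
grip_width: 0.0381
grasp_force: 61.1
```

Call:
apply_moves:
  targets:
    - [[0,0,-0.05,0,-1],[0,0,0,0,-1]]

```text
clock: 7.37
eef_pos: [0.5561, -0.2337, 0.2096]
tool_rot: [0.667, 0.745, -0.0, -0.0]
ft_force: [0.8, 0.0, 0.1]
grip_width: 0.0383
grasp_force: 61.1
```

Call:
apply_moves:
  targets:
    - [[0,0,-0.05,0,-1],[0,0,-0.05,0,-1],[0,0,0,0,-1]]

```text
clock: 7.62
eef_pos: [0.5563, -0.2337, 0.2057]
tool_rot: [0.667, 0.745, 0.0, -0.0]
ft_force: [1.3, -0.1, -1.5]
grip_width: 0.0384
grasp_force: 60.9
```

Call:
apply_moves:
  targets:
    - [[0,0,-0.05,0,-1],[0,0,0,0,-1]]

```text
clock: 7.78
eef_pos: [0.5562, -0.2338, 0.2042]
tool_rot: [0.667, 0.745, -0.0, 0.0]
ft_force: [1.3, -0.4, -1.1]
grip_width: 0.0381
grasp_force: 61.0
```

Call:
apply_moves:
  targets:
    - [[0,0,-0.05,0,-1],[0,0,0,0,-1]]

```text
clock: 7.95
eef_pos: [0.5563, -0.2339, 0.2023]
tool_rot: [0.667, 0.745, -0.0, 0.0]
ft_force: [1.3, -0.0, 0.6]
grip_width: 0.0386
grasp_force: 61.1
```

Call:
apply_moves:
  targets:
    - [[0,0,-0.05,0,-1],[0,0,0,0,-1]]

```text
clock: 8.12
eef_pos: [0.5563, -0.2338, 0.2003]
tool_rot: [0.667, 0.745, 0.0, 0.0]
ft_force: [0.4, 0.1, 1.2]
grip_width: 0.038
grasp_force: 61.2
```

Call:
apply_moves:
  targets:
    - [[0,0,-0.05,0,-1],[0,0,0,0,-1]]

```text
clock: 8.28
eef_pos: [0.5562, -0.2338, 0.1978]
tool_rot: [0.667, 0.745, -0.0, -0.0]
ft_force: [0.3, 0.4, 0.1]
grip_width: 0.0384
grasp_force: 61.2
```

Call:
apply_moves:
  targets:
    - [[0,0,-0.05,0,-1],[0,0,0,0,-1]]

```text
clock: 8.45
eef_pos: [0.5563, -0.2338, 0.1957]
tool_rot: [0.667, 0.745, -0.0, -0.0]
ft_force: [0.9, 0.7, 1.6]
grip_width: 0.0385
grasp_force: 61.2
```

Call:
apply_moves:
  targets:
    - [[0,0,-0.05,0,-1],[0,0,0,0,-1]]

```text
clock: 8.62
eef_pos: [0.5563, -0.2337, 0.1937]
tool_rot: [0.667, 0.745, -0.0, -0.0]
ft_force: [1.0, -0.6, 0.6]
grip_width: 0.0385
grasp_force: 61.2
```

Call:
apply_moves:
  targets:
    - [[0,0,-0.05,0,-1],[0,0,0,0,-1]]

```text
clock: 8.78
eef_pos: [0.5562, -0.2337, 0.1917]
tool_rot: [0.667, 0.745, -0.0, -0.0]
ft_force: [1.3, -0.1, 1.5]
grip_width: 0.0384
grasp_force: 61.3
```

Call:
apply_moves:
  targets:
    - [[0,0,-0.05,0,-1],[0,0,0,0,-1]]

```text
clock: 8.95
eef_pos: [0.5563, -0.2337, 0.1898]
tool_rot: [0.667, 0.745, -0.0, -0.0]
ft_force: [0.4, -0.7, 2.5]
grip_width: 0.0387
grasp_force: 61.3
```

Call:
apply_moves:
  targets:
    - [[0,0,-0.05,0,-1],[0,0,0,0,-1]]

```text
clock: 9.12
eef_pos: [0.5563, -0.2337, 0.1878]
tool_rot: [0.667, 0.745, -0.0, -0.0]
ft_force: [0.9, 0.1, 2.4]
grip_width: 0.0381
grasp_force: 61.3
```

Call:
apply_moves:
  targets:
    - [[0,0,-0.05,0,-1],[0,0,0,0,-1]]

```text
clock: 9.28
eef_pos: [0.5561, -0.2337, 0.1855]
tool_rot: [0.667, 0.745, -0.0, -0.0]
ft_force: [0.9, -0.1, -3.3]
grip_width: 0.0383
grasp_force: 60.7
```

Call:
apply_moves:
  targets:
    - [[0,0,-0.05,0,-1],[0,0,0,0,-1]]

```text
clock: 9.45
eef_pos: [0.5561, -0.2335, 0.1829]
tool_rot: [0.667, 0.745, -0.0, -0.001]
ft_force: [1.1, 0.2, -1.7]
grip_width: 0.0385
grasp_force: 61.1
```

Call:
apply_moves:
  targets:
    - [[0,0,-0.05,0,-1],[0,0,0,0,-1]]

```text
clock: 9.62
eef_pos: [0.5561, -0.2336, 0.1812]
tool_rot: [0.667, 0.745, -0.0, -0.001]
ft_force: [1.1, 0.6, -1.3]
grip_width: 0.038
grasp_force: 61.1
```

Call:
apply_moves:
  targets:
    - [[0,0,-0.05,0,-1],[0,0,0,0,-1]]

```text
clock: 9.78
eef_pos: [0.5561, -0.2337, 0.1795]
tool_rot: [0.667, 0.745, -0.0, -0.0]
ft_force: [0.2, -0.7, -1.6]
grip_width: 0.0382
grasp_force: 61.1
```

It snapped in at about TCP z 0.187. Now I look for the floor in 1 mm steps.

Call:
apply_moves:
  targets:
    - [[0,0,-0.025,0,-1],[0,0,0,0,-1]]

```text
clock: 9.95
eef_pos: [0.5562, -0.2337, 0.1788]
tool_rot: [0.667, 0.745, -0.0, -0.0]
ft_force: [-0.2, -0.0, -0.9]
grip_width: 0.0382
grasp_force: 61.1
```

Call:
apply_moves:
  targets:
    - [[0,0,-0.025,0,-1],[0,0,0,0,-1]]

```text
clock: 10.12
eef_pos: [0.5562, -0.2338, 0.1782]
tool_rot: [0.667, 0.745, -0.0, 0.0]
ft_force: [0.8, 0.2, 0.1]
grip_width: 0.0382
grasp_force: 61.2
```

Call:
apply_moves:
  targets:
    - [[0,0,-0.025,0,-1],[0,0,0,0,-1]]

```text
clock: 10.28
eef_pos: [0.5564, -0.234, 0.178]
tool_rot: [0.667, 0.745, -0.0, 0.001]
ft_force: [-0.3, 0.3, 3.9]
grip_width: 0.0383
grasp_force: 61.5
```

Call:
apply_moves:
  targets:
    - [[0,0,-0.025,0,-1],[0,0,0,0,-1]]

```text
clock: 10.45
eef_pos: [0.5565, -0.2342, 0.1779]
tool_rot: [0.667, 0.745, 0.0, 0.001]
ft_force: [-1.2, 0.0, 7.9]
grip_width: 0.0384
grasp_force: 61.9
```

Call:
apply_moves:
  targets:
    - [[0,0,-0.02,0,-1],[0,0,0,0,-1],[0,0,0,0,-1],[0,0,0,0,-1]]

```text
clock: 10.78
eef_pos: [0.5566, -0.2344, 0.1778]
tool_rot: [0.667, 0.745, 0.0, 0.002]
ft_force: [-2.0, 0.3, 10.4]
grip_width: 0.0383
grasp_force: 62.2
```

Bottomed with about 12 N. Now the upward tug, in small steps.

Call:
apply_moves:
  targets:
    - [[0,0,0.04,0,-1],[0,0,0.04,0,-1],[0,0,0.02,0,-1],[0,0,0,0,-1]]

```text
clock: 11.12
eef_pos: [0.5562, -0.2337, 0.1788]
tool_rot: [0.667, 0.745, -0.0, -0.0]
ft_force: [-0.6, -0.1, -0.5]
grip_width: 0.0383
grasp_force: 61.0
```

Call:
apply_moves:
  targets:
    - [[0,0,0.025,0,-1],[0,0,0,0,-1]]

```text
clock: 11.28
eef_pos: [0.5562, -0.2337, 0.1799]
tool_rot: [0.667, 0.745, -0.0, -0.0]
ft_force: [0.7, 0.7, -1.8]
grip_width: 0.0382
grasp_force: 61.0
```

Call:
apply_moves:
  targets:
    - [[0,0,0.025,0,-1],[0,0,0,0,-1]]

```text
clock: 11.45
eef_pos: [0.5563, -0.2338, 0.1812]
tool_rot: [0.667, 0.745, -0.0, -0.0]
ft_force: [0.5, 0.2, -1.2]
grip_width: 0.0382
grasp_force: 61.0
```

Call:
apply_moves:
  targets:
    - [[0,0,0.025,0,-1],[0,0,0,0,-1]]

```text
clock: 11.62
eef_pos: [0.5563, -0.2338, 0.1824]
tool_rot: [0.667, 0.745, -0.0, -0.0]
ft_force: [0.3, -0.0, -1.3]
grip_width: 0.0381
grasp_force: 61.0
```

Call:
apply_moves:
  targets:
    - [[0,0,0.025,0,-1],[0,0,0,0,-1]]

```text
clock: 11.78
eef_pos: [0.5563, -0.2338, 0.1835]
tool_rot: [0.667, 0.745, -0.0, 0.0]
ft_force: [0.4, -0.3, -0.8]
grip_width: 0.0383
grasp_force: 61.0
```

Call:
apply_moves:
  targets:
    - [[0,0,0.025,0,-1],[0,0,0,0,-1]]

```text
clock: 11.95
eef_pos: [0.5563, -0.2338, 0.1845]
tool_rot: [0.667, 0.745, -0.0, 0.0]
ft_force: [0.2, 0.7, -0.7]
grip_width: 0.0387
grasp_force: 61.0
```

Call:
apply_moves:
  targets:
    - [[0,0,0.02,0,-1],[0,0,0,0,-1]]

```text
clock: 12.12
eef_pos: [0.5563, -0.2337, 0.185]
tool_rot: [0.667, 0.745, -0.0, -0.0]
ft_force: [0.0, 0.4, -1.1]
grip_width: 0.0386
grasp_force: 61.2
```

Call:
apply_moves:
  targets:
    - [[0,0,0.02,0,-1],[0,0,0,0,-1]]

```text
clock: 12.28
eef_pos: [0.5561, -0.2336, 0.1851]
tool_rot: [0.667, 0.745, -0.0, -0.001]
ft_force: [0.9, 0.1, -5.9]
grip_width: 0.0385
grasp_force: 61.3
```

Call:
apply_moves:
  targets:
    - [[0,0,0.02,0,-1],[0,0,0,0,-1]]

```text
clock: 12.45
eef_pos: [0.5561, -0.2335, 0.1853]
tool_rot: [0.667, 0.745, -0.0, -0.001]
ft_force: [3.1, -0.1, -11.2]
grip_width: 0.0387
grasp_force: 61.7
```

Call:
apply_moves:
  targets:
    - [[0,0,0.01,0,-1],[0,0,0,0,-1]]

```text
clock: 12.62
eef_pos: [0.556, -0.2334, 0.1854]
tool_rot: [0.667, 0.745, -0.0, -0.001]
ft_force: [2.4, -1.4, -15.5]
grip_width: 0.0382
grasp_force: 61.8
```

Call:
apply_moves:
  targets:
    - [[0,0,-0.02,0,-1],[0,0,0,0,-1]]

```text
clock: 12.78
eef_pos: [0.556, -0.2336, 0.1854]
tool_rot: [0.667, 0.745, -0.0, -0.001]
ft_force: [2.8, -0.2, -15.2]
grip_width: 0.0383
grasp_force: 61.9
```

Call:
apply_moves:
  targets:
    - [[0,0,0,0,-1],[0,0,0,0,-1],[0,0,0,0,-1]]

```text
clock: 13.03
eef_pos: [0.5559, -0.2335, 0.1854]
tool_rot: [0.667, 0.745, -0.0, -0.001]
ft_force: [2.2, 0.3, -16.8]
grip_width: 0.038
grasp_force: 62.1
```

Call:
apply_moves:
  targets:
    - [[0,0,-0.03,0,-1],[0,0,0,0,-1]]

```text
clock: 13.2
eef_pos: [0.5561, -0.2338, 0.1853]
tool_rot: [0.667, 0.745, -0.0, -0.0]
ft_force: [2.2, 0.2, -13.5]
grip_width: 0.0386
grasp_force: 62.5
```

Call:
apply_moves:
  targets:
    - [[0,0,0,0,-1],[0,0,0,0,-1]]

```text
clock: 13.37
eef_pos: [0.5561, -0.2338, 0.1853]
tool_rot: [0.667, 0.745, -0.0, -0.0]
ft_force: [0.9, 0.7, -12.6]
grip_width: 0.0379
grasp_force: 62.5
```

Call:
apply_moves:
  targets:
    - [[0,0,0,0,-1],[0,0,0,0,-1]]

```text
clock: 13.53
eef_pos: [0.5562, -0.2339, 0.1853]
tool_rot: [0.667, 0.745, -0.0, 0.0]
ft_force: [1.2, 0.1, -12.1]
grip_width: 0.0382
grasp_force: 62.7
```

Call:
apply_moves:
  targets:
    - [[0,0,-0.003,0,-1],[0,0,0,0,-1],[0,0,0,0,-1],[0,0,0,0,-1],[0,0,0,0,-1],[0,0,0,0,-1]]

```text
clock: 14.03
eef_pos: [0.5563, -0.2339, 0.1853]
tool_rot: [0.667, 0.745, -0.0, 0.0]
ft_force: [0.4, -0.5, -9.6]
grip_width: 0.0385
grasp_force: 62.9
```

Call:
apply_moves:
  targets:
    - [[0,0,0,0,-1],[0,0,0,0,-1],[0,0,0,0,-1],[0,0,0,0,-1],[0,0,0,0,-1],[0,0,0,0,-1]]

```text
clock: 14.53
eef_pos: [0.5563, -0.2339, 0.1852]
tool_rot: [0.667, 0.745, -0.0, 0.0]
ft_force: [-1.1, -0.1, -8.8]
grip_width: 0.0382
grasp_force: 63.1
```

Call:
apply_moves:
  targets:
    - [[0,0,0,0,-1],[0,0,0,0,-1],[0,0,0,0,-1],[0,0,0,0,-1]]

```text
clock: 14.87
eef_pos: [0.5564, -0.2338, 0.1852]
tool_rot: [0.667, 0.745, -0.0, 0.0]
ft_force: [-1.1, 0.2, -7.4]
grip_width: 0.0381
grasp_force: 63.2
```

Call:
apply_moves:
  targets:
    - [[0,0,0.018,0,-1],[0,0,0,0,-1],[0,0,0,0,-1]]

```text
clock: 15.12
eef_pos: [0.5563, -0.2337, 0.1853]
tool_rot: [0.667, 0.745, -0.0, -0.0]
ft_force: [0.4, -0.5, -11.2]
grip_width: 0.0382
grasp_force: 62.8
```

Call:
apply_moves:
  targets:
    - [[0,0,0,0,-1],[0,0,0,0,-1],[0,0,0,0,-1],[0,0,0,0,-1]]

```text
clock: 15.45
eef_pos: [0.5563, -0.2337, 0.1853]
tool_rot: [0.667, 0.745, -0.0, -0.0]
ft_force: [0.5, -0.6, -13.0]
grip_width: 0.0384
grasp_force: 62.6
```

Call:
apply_moves:
  targets:
    - [[0,0,0,0,-1],[0,0,0,0,-1],[0,0,0,0,-1],[0,0,0,0,-1]]

```text
clock: 15.78
eef_pos: [0.5562, -0.2337, 0.1853]
tool_rot: [0.667, 0.745, -0.0, -0.0]
ft_force: [0.3, -0.5, -14.0]
grip_width: 0.038
grasp_force: 62.5
```

Call:
apply_moves:
  targets:
    - [[0,0,0,0,-1],[0,0,0,0,-1],[0,0,0,0,-1],[0,0,0,0,-1]]

```text
clock: 16.12
eef_pos: [0.5562, -0.2337, 0.1854]
tool_rot: [0.667, 0.745, -0.0, -0.0]
ft_force: [-0.1, 0.0, -15.6]
grip_width: 0.0382
grasp_force: 62.4
```

The tug held for well over a second. Now I ease it back down to the floor.

Call:
apply_moves:
  targets:
    - [[0,0,-0.04,0,-1],[0,0,-0.04,0,-1],[0,0,-0.04,0,-1],[0,0,-0.04,0,-1],[0,0,0,0,-1]]

```text
clock: 16.53
eef_pos: [0.5572, -0.2341, 0.1809]
tool_rot: [0.667, 0.745, 0.001, 0.002]
ft_force: [-0.2, 0.5, -0.7]
grip_width: 0.0384
grasp_force: 63.9
```

Call:
apply_moves:
  targets:
    - [[0,0,-0.03,0,-1],[0,0,0,0,-1]]

```text
clock: 16.7
eef_pos: [0.557, -0.2339, 0.1787]
tool_rot: [0.667, 0.745, 0.0, 0.001]
ft_force: [0.1, -0.3, -0.9]
grip_width: 0.0387
grasp_force: 63.8
```

Call:
apply_moves:
  targets:
    - [[0,0,-0.03,0,-1],[0,0,0,0,-1]]

```text
clock: 16.87
eef_pos: [0.5572, -0.2342, 0.1781]
tool_rot: [0.667, 0.745, 0.0, 0.001]
ft_force: [-0.5, -0.2, 3.6]
grip_width: 0.0387
grasp_force: 64.3
```

Call:
apply_moves:
  targets:
    - [[0,0,0,0,-0.2],[0,0,0,0,0.1],[0,0,0,0,0.5],[0,0,0,0,0.8],[0,0,0,0,0.8],[0,0,0,0,0.8],[0,0,0,0,0.8],[0,0,0,0,0.8]]

```text
clock: 17.53
eef_pos: [0.5563, -0.2338, 0.1767]
tool_rot: [0.667, 0.745, -0.0, -0.0]
ft_force: [-1.6, 0.7, -0.6]
grip_width: 0.0765
grasp_force: 0.0
```

Call:
apply_moves:
  targets:
    - [[0,0,0.2,0,0.8],[0,0,0.3,0,0.8],[0,0,0.5,0,0.8],[0,0,0.8,0,0.8],[0,0,0.9,0,0.8],[0,0,0.9,0,0.8],[0,0,0,0,0.8],[0,0,0,0,0.8]]

```text
clock: 18.2
eef_pos: [0.5577, -0.2344, 0.3249]
tool_rot: [0.667, 0.745, 0.001, 0.004]
ft_force: [0.2, 0.2, -0.6]
grip_width: 0.0766
grasp_force: 0.0
```

```bash
cat > fin.py <<'E'
from h import *
p,d,c=shot("scene");P=cloud(d,c);q=P.reshape(-1,3)
for nm,x,y in(("held",.556,-.236),("fixed",.5495,-.179)):
    k=(np.hypot(q[:,0]-x,q[:,1]-y)<.027)&(q[:,2]>.15)&(q[:,2]<.225);r=q[k]
    print(nm,k.sum(),np.percentile(r[:,2],[95,99,100]),(r.min(0)+r.max(0))/2)
    for z0 in(.15,.17,.19):
        s=r[(r[:,2]>z0)&(r[:,2]<z0+.02)];print(z0,(s.min(0)+s.max(0))/2)
cv2.imwrite("pics/fin.png",cv2.resize(p[140:230,215:325],None,fx=6,fy=6,interpolation=cv2.INTER_CUBIC))
E
python3 fin.py
```

```text
held 245 [0.20858485 0.21016932 0.21183627] [ 0.55448529 -0.23533527  0.18093246]
0.15 [ 0.55526325 -0.23533527  0.15990544]
0.17 [ 0.55457355 -0.23353526  0.1804592 ]
0.19 [ 0.55403578 -0.23553968  0.20004074]
fixed 226 [0.20909204 0.2105898  0.2110506 ] [ 0.54976961 -0.17828576  0.18054907]
0.15 [ 0.54993028 -0.17881529  0.15983552]
0.17 [ 0.55194633 -0.17830023  0.1800584 ]
0.19 [ 0.54932579 -0.17828576  0.199948  ]
```

View pics/fin.png

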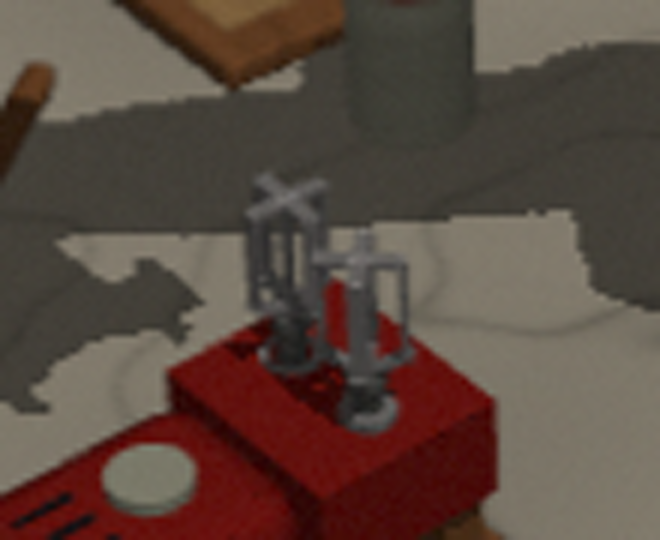

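The beater stands upright in the free socket at about (263,188), level with the fixed one: both tops measure about 0.211 m. The gripper is well clear above it.

```bash
python3 -c "
from workcell import order
print(order.job_done())"
```

```text
the job is handed in; nothing more can be done
None
```

The job is handed in: the beater snapped in and bottomed at about 12 N, held a tug of roughly 10–15 N by the wrist sensor for over a second, and stands released, upright and level with the fixed beater; the judge returned no verdict.

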